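# Stack the sample crates on the lab bench

## Task

Put the empty stack-nest sample crate on top of the one that holds the vials, turned end for end against it (thumb tabs at opposite ends, sides in line), so that it stands level on the lower crate's rim lugs instead of sinking down into it. Set it down rather than drop it, let go, and leave the loaded crate and the plain tray where they are.

Things in the scene. Friction and masses are not known exactly. Their poses are not given: they have to be found in the camera images.
- empty_crate: Crate to move: empty grey plastic stepped crate, rim 150 (x) x 64 (y) mm, 60 high, about 0.16 kg. Upright outer walls at heights 31-60, 64 mm apart, can be gripped across; lower part 124 x 42. Thumb tab 36 mm wide sticks out 15 mm at the +x end. Lug pairs on the long walls inside at x = -48 and +16, tops 4 mm below the rim. Origin: centre of underside, z up. Tab starts pointing away from the robot.
- loaded_crate: Crate to stack on: same shape, tab (+x end), frame and start direction (each within 0.3 rad), but five small capped amber vials lie in it; 0.6 kg. Rim opening 144 x 58 mm. With tabs at the same end it nests, its underside 34 mm above this one's. With tabs at opposite ends it stands on the lugs, underside 56 mm above this one's, play 8 mm sideways, 10 mm lengthways. Origin: centre of underside.
- plain_tray: Bystander, not to be disturbed: plain straight-sided grey tray 140 x 100 x 35 mm, without lugs or tab. Origin: centre of the underside.
- empty_crate_tab (a point): Outer end of the empty crate's thumb tab: 90 mm along x from that crate's centre, at rim height (60 mm above its underside).
There are look-alikes about, which are no part of the job. Leave any blue or purple look-alike of the empty_crate alone.

How it is judged:
By the outcome, as a careful person would: the job done as asked, in the order asked, and still so for the second after the job is handed in, with the robot touching nothing.
It also fails if it takes over 40 s, if anything falls off the work surface, if the arm or the gripper's body presses on something with over 40 N, if the wrist force passes 120 N, or if a joint passes its speed limit or range.

## Robot

A 6-joint arm with a two-finger parallel gripper is mounted at the origin on the work surface. World frame = base frame: x ahead of the robot, y to its left, z up, the work surface at z = 0. Lengths are in m, angles in rad, forces in N, time in s.
With the tool pointing down it reaches from about 0.35 to 0.975 m from the base axis. Payload 4.9 kg.
Tool frame: the origin (TCP) lies at the centre of the arm's flange, where the gripper is bolted on; the fingertips stand 173 mm ahead of it and the grasp point (between the pads) lies 155 mm ahead of it (ctrl.finger_overhang is the distance from the TCP to the fingertips, in m); z points along the fingers, y is the direction in which the jaws open and shut (so a half turn about z gives the same grasp; the last joint's range is limited). The gripper opens to 85 mm and grips with 20 to 120 N. Pads are 22 mm wide; open, the fingers measure 114 mm over their backs; the gripper's body (76 mm by 85 mm) begins 54 mm behind the grasp point. The pads swing forward as they close: fully open they stand 13 mm farther back than shut.
Start: joints at [-1.236, 0.053, 1.613, -0, 1.476, -0.119], TCP at [0.274, -0.562, 0.405] pointing down, gripper open.
Joint ranges: [-3.01, 3.01], [-1.01, 2.22], [0.06, 2.58], [-1.02, 4.17], [0.09, 2.62], [-3.14, 3.14]. Speed limits (rad/s): [2.57, 2.57, 3.14, 3.14, 3.14, 3.14].

## Interface

Orientations are given as a rotation vector (axis times angle).
In Python, from station import ctrl, eyes, spotter gives the robot as it stands.
- The arm moves only by the shell command python3 -m crank 'ROWS' [FORCE]. ROWS is JSON, a list of rows, each a list of 7 numbers: the turn, a rotation vector about the tool's x, y, z in rad, then the shift along the tool's x, y, z in mm, then the closure, from -1 (fully open) to 1 (shut). A call has 1 to 8 rows; each row shifts and turns the pose as measured when the row begins, along the tool's axes as they then stand; what a row does not reach is not made up. A row lasts 1/12 s, in which the tool goes at most 41.7 mm and 7.16 degrees, less where a joint would pass 70% of its speed; a pose out of reach is approached as far as the arm can. A call is refused whole if a number of a shift passes 41.7 or a number of a turn 0.125, either way. A call with a gripper value outside its range is refused whole. The fingers move at their own pace and stop on an object; FORCE is the grip in N (left out, the last holds). Time passes only in rows, so rows that do not move let the fingers close. It gives the time, the measured TCP pose, the force and the opening at its end, in the units of the state.
- ctrl.get_obs(): the state, without advancing time (a new reading comes with each control period).
- eyes.get_image(name): name is "scene" or "top"; returns a dict with "image" (480x640x3 uint8, red, green, blue), "vertical_fov" (degrees; the focal length in pixels is half the picture's height over the tangent of half this angle, whatever the lens; pixels are square), "cx", "cy" (the principal point, pixels), "rvec" (rotation vector, rad) and "tvec" (3), from world to camera coordinates, as OpenCV has them. Camera axes: x right, y down, z forward; pixel columns grow to the right and rows downward; lengths in m; the calibration is good to about 2 mm. A picture is of the moment at which its call begins. There is no depth.
- ctrl.finish_job(): hands the job in, once; it reports no verdict.
Trained networks look in a picture, given as the dict that the camera call returned (one of the last four; its "shot" number tells which), for a name from the list of things; names that differ only in an ending like _2 or _b are one class to them, and where a whole thing is asked for, a point or a joint stands for the part that bears it (a point fixed in the world has none). Each returns a list of dicts, best first, with "confidence" (0 to 1); they miss things now and then, are a little off and sometimes report something else, mostly with a low value. They report only what shows in the picture. A call takes as long as a camera call. They do not tell look-alikes from the thing itself.
- spotter.look_for(query, picture): "centre" ([x, y, z] in m, in world coordinates, good to about 4 mm: the middle of the surface that is visible of it).
- spotter.outline_of(query, picture): "region" (480x640 bool, what is visible of it).
- spotter.mark_of(query, picture): "centre" ([x, y, z] in m, in world coordinates, good to about 4 mm: a listed point, or the origin of a listed thing).
The state is a dict: "t": time; "q": joint angles; "dq": joint speeds; "effort": joint torques, N m; "tool_pos": TCP position; "tool_rot": TCP orientation; "contact_force": force on the tool from outside, world axes, zero at the start; "wrist_torque": the same for the moment, N m; "opening": finger opening in m.
Only numpy, scipy, OpenCV 4.12 (cv2) and the standard library are available. Lean on these libraries where they do the work, as an engineer would, in place of code of your own. Each camera call takes 0.05 s, during which the arm holds its last target.

## Working session

There is one attempt and no reset: what is moved stays moved. The work goes in short steps, Python scripts to look and compute and a shell command to move; the robot and the scene stay as the last step left them, time stands still between calls to the robot, and variables do not carry over. Pictures are saved under pics/ and viewed, and the job is handed in when it is done.

```bash
ls; mkdir -p pics
cat > h.py <<'E'
import numpy as np, cv2
from station import ctrl, eyes, spotter
def K(p):
    f=240/np.tan(np.radians(p["vertical_fov"])/2)
    return np.array([[f,0,p["cx"]],[0,f,p["cy"]],[0,0,1.]])
def proj(p,X):
    u,_=cv2.projectPoints(np.array(X,float).reshape(-1,1,3),np.array(p["rvec"],float),np.array(p["tvec"],float),K(p),None); return u.reshape(-1,2)
def back(p,uv,z):
    R=cv2.Rodrigues(np.array(p["rvec"],float))[0]; t=np.array(p["tvec"],float).ravel()
    uv=np.array(uv,float).reshape(-1,2); d=(R.T@np.linalg.inv(K(p))@np.c_[uv,np.ones(len(uv))].T).T
    c=-R.T@t; return c+d*((z-c[2])/d[:,2])[:,None]
def save(p,n): cv2.imwrite("pics/"+n,p["image"][:,:,::-1])
E
python3 - <<'E'
from h import *
o=ctrl.get_obs(); print({k:np.round(v,4) for k,v in o.items()}, ctrl.finger_overhang)
for n in("scene","top"):
    p=eyes.get_image(n); save(p,n+"0.png"); print(n,{k:v for k,v in p.items() if k!="image"})
    for q in("empty_crate","loaded_crate","plain_tray","empty_crate_tab"):
        print(q,[(np.round(r["centre"],4),round(r["confidence"],2),proj(p,r["centre"]).round()) for r in spotter.mark_of(q,p)])
E
```

```text
pics
{'t': np.float64(0.0), 'q': array([-1.236 ,  0.0533,  1.6143,  0.    ,  1.476 , -0.119 ]), 'dq': array([ 0.001 ,  0.0013, -0.0001, -0.0022, -0.0004,  0.0005]), 'effort': array([ 1.00000e-03, -3.93680e+01, -3.70177e+01, -1.00000e-04,
        7.00000e-03, -0.00000e+00]), 'tool_pos': array([ 0.2739, -0.5615,  0.4035]), 'tool_rot': array([-3.0591e+00, -7.0630e-01,  3.0000e-04]), 'contact_force': array([ 0.0332, -0.357 , -0.0369]), 'wrist_torque': array([-0.0014,  0.0182, -0.0374]), 'opening': np.float64(0.0852)} 0.1734
scene {'vertical_fov': 57.473749710726764, 'cx': 321.6881314022189, 'cy': 239.92464779077656, 'rvec': array([ 2.10080578,  1.21039729, -0.51769726]), 'tvec': array([-0.29201217, -0.2659322 ,  1.25990001]), 'shot': 1}
empty_crate [(array([0.743 , 0.2972, 0.0012]), 0.93, array([[484., 279.]])), (array([0.327 , 0.3218, 0.0011]), 0.8, array([[378., 171.]])), (array([ 0.5196,  0.2465, -0.0031]), 0.64, array([[398., 225.]]))]
loaded_crate [(array([ 0.5306,  0.0017, -0.0016]), 0.83, array([[309., 268.]]))]
plain_tray [(array([ 0.4731, -0.215 ,  0.0009]), 0.68, array([[202., 
[... 321 characters left out ...]
ay([ 2.13370949, -2.19746417,  0.13193497]), 'tvec': array([0.05536975, 0.53367577, 0.89159204]), 'shot': 2}
empty_crate [(array([7.451e-01, 3.013e-01, 1.000e-04]), 0.97, array([[202., 151.]])), (array([5.258e-01, 2.479e-01, 5.000e-04]), 0.88, array([[226., 247.]])), (array([0.332 , 0.3265, 0.0033]), 0.67, array([[189., 339.]]))]
loaded_crate [(array([ 0.5372,  0.0019, -0.0024]), 0.88, array([[339., 239.]]))]
plain_tray [(array([ 0.4707, -0.2162, -0.001 ]), 0.69, array([[440., 266.]]))]
empty_crate_tab [(array([0.3054, 0.4123, 0.0603]), 0.95, array([[137., 357.]])), (array([0.6113, 0.2331, 0.0574]), 0.86, array([[227., 204.]])), (array([0.6581, 0.2804, 0.061 ]), 0.72, array([[204., 182.]]))]
```

View pics/scene0.png

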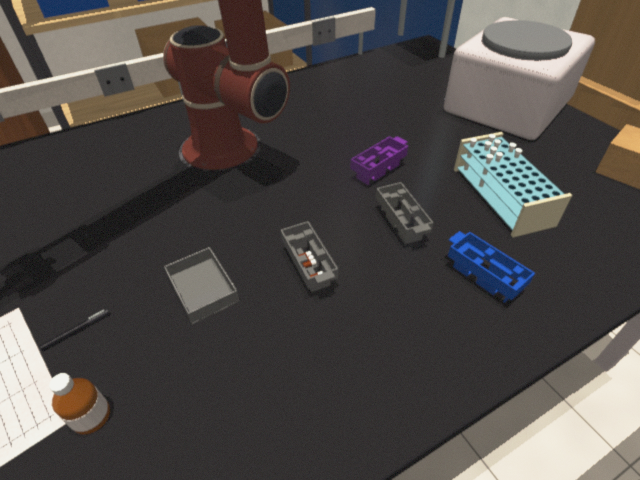

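View pics/top0.png

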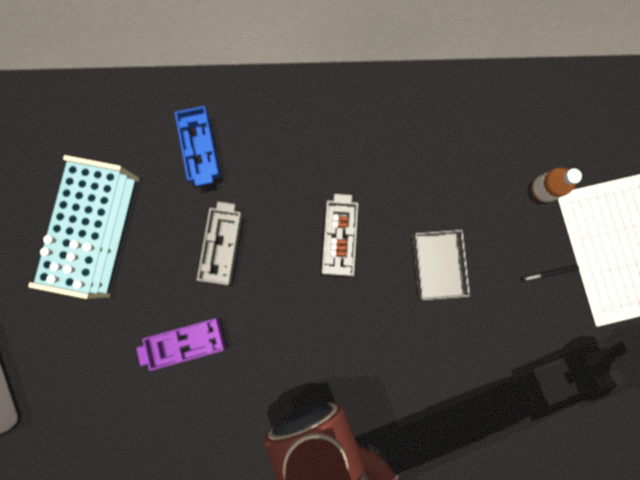

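Run:
```python
import cv2
a=cv2.imread("pics/top0.png")
cv2.imwrite("pics/crop_top.png",cv2.resize(a[100:380,100:400],None,fx=2.6,fy=2.1,interpolation=cv2.INTER_CUBIC)[:600,:800])
```

```text
(no output)
```

View pics/crop_top.png

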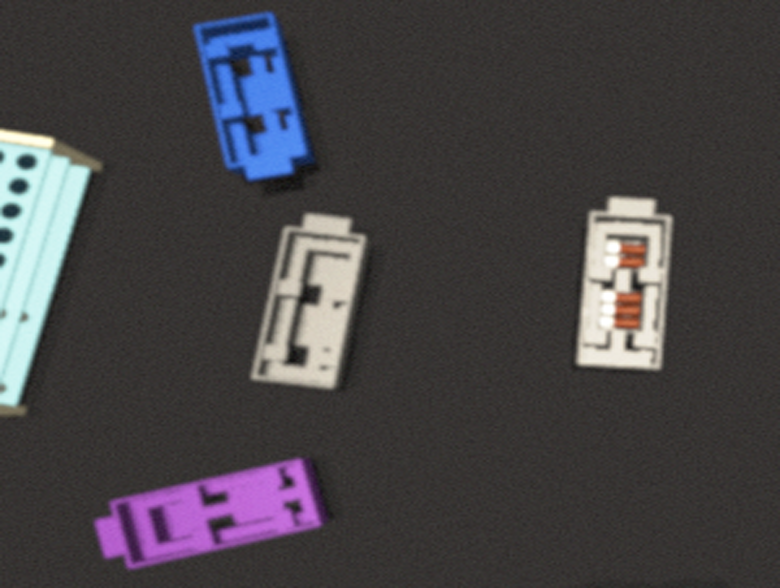

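The top picture shows five things that could be taken for the target:
- the grey empty crate at (219,245), which fits the description: grey, empty, tab pointing away from the robot
- the blue look-alike at (197,147)
- the purple look-alike at (182,345)
- the grey loaded crate, with vials, at (340,237)
- the plain tray at (442,265)

The crop confirms the grey empty crate. Next I'll fit the poses.

```bash
cat >> h.py <<'E'
from scipy.optimize import minimize
from scipy.spatial.transform import Rotation as Rn
def box(x0,x1,y,z0,z1): return [(a,b,c) for a in(x0,x1) for b in(-y,y) for c in(z0,z1)]
PARTS=[box(-.075,.075,.032,.031,.06),box(-.062,.062,.021,0,.031),box(.075,.09,.018,.056,.06)]
def sil(p,v,z=0):
    m=np.zeros((480*4,640*4),np.uint8); c,s=np.cos(v[2]),np.sin(v[2])
    for B in PARTS:
        B=np.array(B); W=np.c_[v[0]+c*B[:,0]-s*B[:,1],v[1]+s*B[:,0]+c*B[:,1],z+B[:,2]]
        h=cv2.convexHull(((proj(p,W)+.5)*4).astype(np.float32)).round().astype(np.int32)
        cv2.fillConvexPoly(m,h,255)
    return cv2.resize(m,(640,480),interpolation=cv2.INTER_AREA)/255.
def gmask(p,v,thr,z=0,color=True):
    near=cv2.dilate((sil(p,v,z)>0).astype(np.uint8),np.ones((13,13)))
    g=p["image"].astype(float).max(2)
    return np.clip((g-thr+25)/50,0,1)*near
def fit(ms,v0,z=0):
    f=lambda v:sum(np.abs(sil(p,v,z)-m).sum()/m.sum() for p,m in ms)
    r=minimize(f,v0,method="Nelder-Mead",options=dict(initial_simplex=[v0,np.add(v0,[.01,0,0]),np.add(v0,[0,.01,0]),np.add(v0,[0,0,.15])],xatol=1e-4,fatol=1e-4))
    return r.x,r.fun
E
python3 - <<'E'
from h import *
P=[eyes.get_image(n) for n in("top","scene")]
for q,v0 in(("empty_crate",[.523,.2475,-.1]),("loaded_crate",[.535,.002,0.])):
    ms=[]
    for p in P:
        rs=spotter.outline_of(q,p)
        c=proj(p,[v0[0],v0[1],.03])[0]
        r=min(rs,key=lambda r:np.hypot(*(np.argwhere(r["region"]).mean(0)[::-1]-c)))["region"]
        ms.append((p,r.astype(float)))
    print(q,"mask both",fit(ms,v0),"top",fit(ms[:1],v0),"scene",fit(ms[1:],v0))
    print([ (np.round(r["centre"],4),round(r["confidence"],2)) for p in P for r in spotter.mark_of(q,p)])
    v,_=fit(ms,v0)
    g=[gmask(P[0],v,95)]
    print("gray top",fit([(P[0],g[0])],v))
    np.save(q+".npy",v)
    for i,p in enumerate(P):
        im=p["image"].copy(); e=cv2.Canny((sil(p,v)*255).astype(np.uint8),50,150); im[e>0]=[0,255,0]
        x,y=proj(p,[v[0],v[1],.03])[0].astype(int); cv2.imwrite(f"pics/fit_{q}{i}.png",cv2.resize(im[y-50:y+50,x-60:x+60,::-1],None,fx=3.3,fy=3.3))
a=[[cv2.imread(f"pics/fit_{q}{i}.png") for i in(0,1)] for q in("empty_crate","loaded_crate")]
cv2.imwrite("pics/fits.png",cv2.resize(np.vstack([np.hstack(r) for r in a]),(720,600)))
E
```

```text
empty_crate mask both (array([ 0.52311765,  0.25163134, -0.16892756]), np.float64(0.28223153583041255)) top (array([ 0.52504408,  0.25152464, -0.17086131]), np.float64(0.12725391664203367)) scene (array([ 0.5186127 ,  0.25185244, -0.19551454]), np.float64(0.10527968763262881))
[(array([ 0.5266,  0.2479, -0.0019]), 0.75), (array([0.7439, 0.2993, 0.004 ]), 0.58), (array([0.3305, 0.3234, 0.0006]), 0.56), (array([ 3.276e-01,  3.206e-01, -1.000e-04]), 0.88), (array([0.7403, 0.2966, 0.0012]), 0.85), (array([5.199e-01, 2.461e-01, 1.000e-04]), 0.75)]
gray top (array([ 0.52584808,  0.253795  , -0.17294082]), np.float64(0.17552632143700236))
loaded_crate mask both (array([ 0.53240438,  0.00162635, -0.08050588]), np.float64(0.1698634178161535)) top (array([ 0.53490562,  0.00241959, -0.08180331]), np.float64(0.07052239405180581)) scene (array([ 0.53008035,  0.00118579, -0.08813495]), np.float64(0.05492079801352856))
[(array([ 0.5326,  0.004 , -0.0039]), 0.65), (array([ 0.5311,  0.0023, -0.0021]), 0.86)]
gray top (array([ 0.53432328,  0.00217609, -0.10253384]), np.float64(0.09713087619646929))
```

View pics/fits.png

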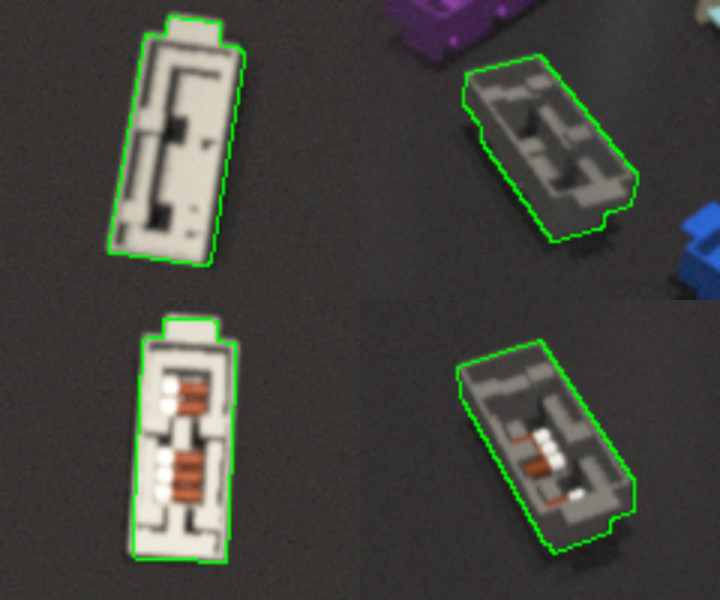

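The fit outlines match in both views. The empty crate is at about (0.523, 0.252) with yaw -0.17, and the loaded crate is at about (0.533, 0.002) with yaw -0.09. I'll write a helper that works out the rows.

```bash
cat > plan.py <<'E'
import sys
from h import *
# usage: plan.py x y z yaw grip [maxstep_mm] : prints rows to type (ideal), and what remains
x,y,z,yaw,g=map(float,sys.argv[1:6]); mx=float(sys.argv[6]) if len(sys.argv)>6 else 40
o=ctrl.get_obs(); p=np.array(o["tool_pos"]); R=Rn.from_rotvec(o["tool_rot"])
G=Rn.from_euler("z",yaw)*Rn.from_euler("x",np.pi)
cur=np.arctan2(*R.as_matrix()[[1,0],0]); print("t",round(float(o["t"]),2),"pos",p.round(4),"yaw",round(cur,4),"tilt",np.round(R.as_matrix()[:,2],4),"open",round(float(o["opening"]),4),"F",np.round(o["contact_force"],1))
dist=np.linalg.norm([x,y,z]-p)*1000; e=(R.inv()*G).as_rotvec(); n=int(np.ceil(max(dist/mx,np.abs(e).max()/.12,1)))
d=(np.array([x,y,z])-p)/n; rows=[]
for i in range(min(n,8)):
    s=R.inv().apply(d)*1000; t=e/n
    rows.append("["+",".join(f"{a:.3f}".rstrip("0").rstrip(".") for a in t)+","+",".join(f"{a:.1f}" for a in s)+f",{g:g}]")
    R=R*Rn.from_rotvec(t)
print(n,"rows in all, remaining mm",round(dist),"rot",e.round(3)); print("["+",".join(rows)+"]")
E
python3 plan.py .523 .2516 .38 2.97 -1
```

```text
t 1.0 pos [ 0.274  -0.5617  0.4047] yaw 0.4538 tilt [-0.  0. -1.] open 0.085 F [-0.1  0.4 -0.4]
22 rows in all, remaining mm 851 rot [ 0.    -0.    -2.516]
[[0,-0,-0.114,26.4,-28.3,1.1,-1],[0,-0,-0.114,29.4,-25.1,1.1,-1],[0,-0,-0.114,32.1,-21.5,1.1,-1],[0,-0,-0.114,34.4,-17.7,1.1,-1],[0,-0,-0.114,36.2,-13.7,1.1,-1],[0,-0,-0.114,37.5,-9.5,1.1,-1],[0,-0,-0.114,38.3,-5.2,1.1,-1],[0,-0,-0.114,38.7,-0.7,1.1,-1]]
```

```bash
python3 -m crank '[[0,0,-0.114,26.4,-28.3,1,-1],[0,0,-0.114,29.4,-25,1,-1],[0,0,-0.114,32,-21.5,1,-1],[0,0,-0.114,34.4,-17.7,1,-1],[0,0,-0.114,36,-13.7,1,-1],[0,0,-0.114,37.5,-9.5,1,-1],[0,0,-0.114,38.3,-5,1,-1],[0,0,-0.114,38.7,-0.7,1,-1]]'; python3 plan.py .523 .2516 .38 2.97 -1
```

```text
t: 1.67
tool_pos: [0.3609, -0.26, 0.3948]
tool_rot: [2.406, 2.017, -0.001]
contact_force: [1.1, 0.7, 0.1]
opening: 0.0854
t 1.67 pos [ 0.3609 -0.26    0.3948] yaw 1.3954 tilt [ 6.0e-04 -1.7e-03 -1.0e+00] open 0.0854 F [1.1 0.7 0.1]
14 rows in all, remaining mm 537 rot [-1.000e-03  2.000e-03 -1.575e+00]
[[-0,0,-0.112,38.0,5.0,1.0,-1],[-0,0,-0.112,37.2,9.3,1.0,-1],[-0,0,-0.112,35.9,13.4,1.0,-1],[-0,0,-0.112,34.2,17.3,1.0,-1],[-0,0,-0.112,32.0,21.0,1.0,-1],[-0,0,-0.112,29.5,24.5,1.0,-1],[-0,0,-0.112,26.5,27.7,1.0,-1],[-0,0,-0.112,23.3,30.5,1.0,-1]]
```

```bash
python3 -m crank '[[0,0,-0.112,38,5,1,-1],[0,0,-0.112,37.2,9.3,1,-1],[0,0,-0.112,36,13.4,1,-1],[0,0,-0.112,34.2,17.3,1,-1],[0,0,-0.112,32,21,1,-1],[0,0,-0.112,29.5,24.5,1,-1],[0,0,-0.112,26.5,27.7,1,-1],[0,0,-0.112,23.3,30.5,1,-1]]' >/dev/null; python3 plan.py .523 .2516 .34 2.97 -1
```

```text
t 2.33 pos [0.448  0.0496 0.3887] yaw 2.335 tilt [ 0.0111 -0.0053 -0.9999] open 0.0852 F [-0.1 -0.3 -0.1]
6 rows in all, remaining mm 221 rot [ 0.001  0.012 -0.635]
[[0,0.002,-0.106,15.7,32.3,8.1,-1],[0,0.002,-0.106,12.2,33.8,8.1,-1],[0,0.002,-0.106,8.6,34.9,8.1,-1],[0,0.002,-0.106,4.8,35.6,8.1,-1],[0,0.002,-0.106,1.0,35.9,8.1,-1],[0,0.002,-0.106,-2.8,35.8,8.1,-1]]
```

```bash
python3 -m crank '[[0,0.002,-0.106,15.7,32.3,8,-1],[0,0.002,-0.106,12.2,33.8,8,-1],[0,0.002,-0.106,8.6,34.9,8,-1],[0,0.002,-0.106,4.8,35.6,8,-1],[0,0.002,-0.106,1,36,8,-1],[0,0.002,-0.106,-2.8,36,8,-1]]' >/dev/null; python3 plan.py .523 .2516 .27 2.97 -1
```

```text
t 2.83 pos [0.5211 0.2665 0.3436] yaw 3.0089 tilt [ 1.080e-02  9.000e-04 -9.999e-01] open 0.0853 F [ 0.4 -0.3 -1. ]
2 rows in all, remaining mm 75 rot [0.002 0.011 0.039]
[[0.001,0.005,0.019,-1.5,-7.3,36.8,-1],[0.001,0.005,0.019,-1.9,-7.2,36.8,-1]]
```

```bash
python3 -m crank '[[0,0.005,0.019,-1.5,-7.3,30,-1],[0,0.005,0.019,-1.9,-7,25,-1],[0,0,0,0,0,0,-1]]' >/dev/null; python3 plan.py .523 .2516 .235 2.97 -1 15
python3 - <<'E'
from h import *
p=eyes.get_image("scene"); save(p,"s1.png"); q=eyes.get_image("top"); save(q,"t1.png")
x,y=proj(p,[.523,.25,.1])[0].astype(int); a=p["image"][y-75:y+75,x-100:x+100,::-1]
cv2.imwrite("pics/s1c.png",cv2.resize(a,None,fx=4,fy=4))
E
```

```text
t 3.08 pos [0.5242 0.2599 0.287 ] yaw 2.9838 tilt [ 0.0031  0.0057 -1.    ] open 0.0851 F [-0.7 -1.3 -1.2]
4 rows in all, remaining mm 53 rot [0.006 0.002 0.014]
[[0.002,0.001,0.003,-0.0,-2.2,13.0,-1],[0.002,0.001,0.003,-0.0,-2.1,13.0,-1],[0.002,0.001,0.003,-0.0,-2.1,13.0,-1],[0.002,0.001,0.003,-0.1,-2.1,13.0,-1]]
```

View pics/s1c.png

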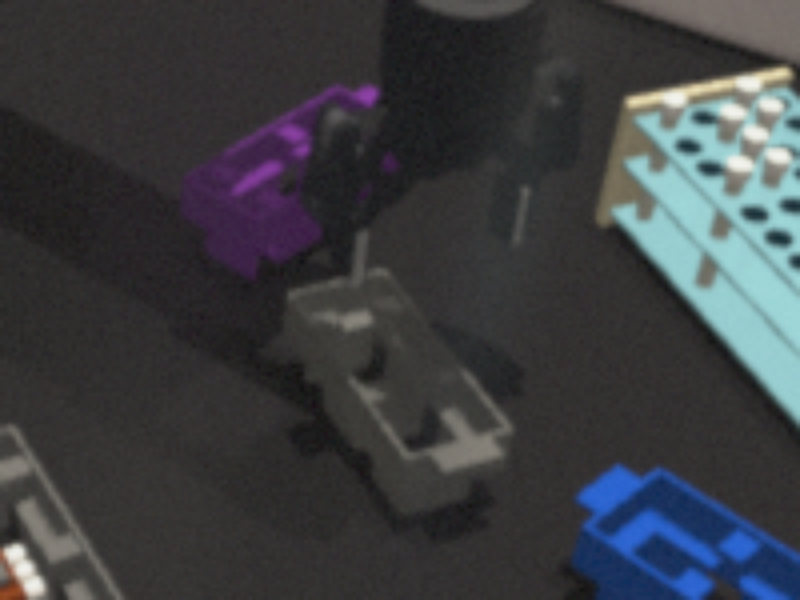

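View pics/t1.png

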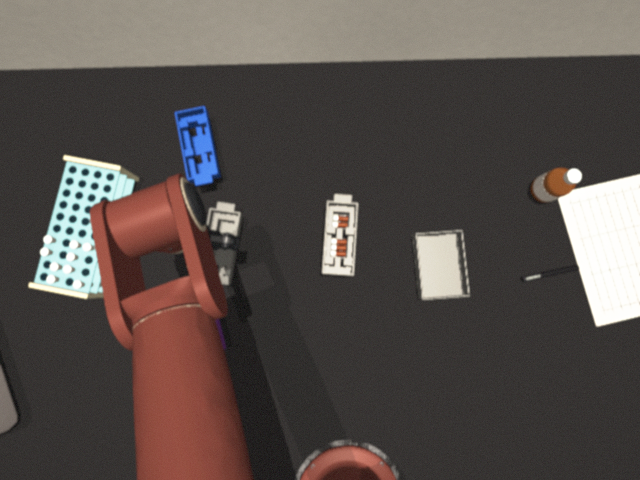

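The crop shows the open fingers above the empty crate, at about (360,255) and (515,215), with the tool still slightly on the rack side. I'll correct that and descend.

```bash
python3 -m crank '[[0.003,0.001,0.006,0,-5,10,-1],[0.003,0.001,0.006,0,-4,10,-1],[0,0,0,0,-1,10,-1],[0,0,0,0,0,5,-1],[0,0,0,0,0,0,-1]]'  >/dev/null; python3 plan.py .523 .2505 .203 2.97 -1 10
```

```text
t 3.6 pos [0.5258 0.2487 0.2608] yaw 2.9684 tilt [ 0.0171  0.0054 -0.9998] open 0.0855 F [ 0.  -0.5 -0.2]
6 rows in all, remaining mm 58 rot [ 0.008  0.016 -0.002]
[[0.001,0.003,-0,0.7,0.1,9.6,-1],[0.001,0.003,-0,0.6,0.1,9.6,-1],[0.001,0.003,-0,0.6,0.2,9.6,-1],[0.001,0.003,-0,0.6,0.2,9.6,-1],[0.001,0.003,-0,0.6,0.2,9.6,-1],[0.001,0.003,-0,0.5,0.2,9.6,-1]]
```

```bash
python3 -m crank '[[0.004,0.008,0,0.5,0.1,12,-1],[0.003,0.008,0,0.5,0.1,12,-1],[0,0,0,0.5,0.2,12,-1],[0,0,0,0.5,0.2,12,-1],[0,0,0,0,0,6,-1],[0,0,0,0,0,0,-1]]'  >/dev/null; python3 plan.py .523 .2505 .203 2.97 -1 10
```

```text
t 4.1 pos [0.524  0.2496 0.2011] yaw 2.968 tilt [-1.8e-03  9.0e-04 -1.0e+00] open 0.085 F [ 1.  -0.6 -0.5]
1 rows in all, remaining mm 2 rot [ 0.001 -0.002 -0.002]
[[0.001,-0.002,-0.002,1.1,0.7,-1.9,-1]]
```

```bash
python3 -m crank '[[0,0,0,0,0,-1,0],[0,0,0,0,0,0,1],[0,0,0,0,0,0,1],[0,0,0,0,0,0,1],[0,0,0,0,0,0,1],[0,0,0,0,0,0,1]]' 40 ; python3 plan.py .523 .2505 .30 2.97 1 20
```

```text
t: 4.6
tool_pos: [0.5237, 0.2499, 0.2014]
tool_rot: [-0.272, -3.127, -0.001]
contact_force: [-0.7, -0.2, -3.2]
opening: 0.0633
t 4.6 pos [0.5237 0.2499 0.2014] yaw 2.9683 tilt [-2.8e-03  9.0e-04 -1.0e+00] open 0.0633 F [-0.7 -0.2 -3.2]
5 rows in all, remaining mm 99 rot [ 0.    -0.003 -0.002]
[[0,-0.001,-0,0.2,0.1,-19.7,1],[0,-0.001,-0,0.2,0.1,-19.7,1],[0,-0.001,-0,0.2,0.1,-19.7,1],[0,-0.001,-0,0.2,0.1,-19.7,1],[0,-0.001,-0,0.2,0.1,-19.7,1]]
```

The fingers stopped at an opening of 63 mm, close to the 64 mm wall width, so the crate is gripped. Lifting.

```bash
python3 -m crank '[[0,0,0,0,0,-8,1],[0,0,0,0,0,-20,1],[0,0,0,0,0,-25,1],[0,0,0,0,0,-28,1],[0,0,0,0,0,-28,1],[0,0,0,0,0,-10,1],[0,0,0,0,0,0,1]]' ; python3 plan.py .533 .002 .33 -0.09 1 20
```

```text
t: 5.18
tool_pos: [0.5226, 0.2492, 0.325]
tool_rot: [-0.271, -3.122, 0.003]
contact_force: [0.7, -0.1, -2.6]
opening: 0.0633
t 5.18 pos [0.5226 0.2492 0.325 ] yaw 2.9682 tilt [-0.0084 -0.0011 -1.    ] open 0.0633 F [ 0.7 -0.1 -2.6]
26 rows in all, remaining mm 247 rot [-1.200e-02  3.000e-03  3.058e+00]
[[-0,0,0.118,-2.0,-9.3,-0.2,1],[-0,0,0.118,-3.1,-9.0,-0.2,1],[-0,0,0.118,-4.1,-8.6,-0.2,1],[-0,0,0.118,-5.1,-8.0,-0.2,1],[-0,0,0.118,-6.0,-7.4,-0.2,1],[-0,0,0.118,-6.8,-6.6,-0.2,1],[-0,0,0.118,-7.6,-5.8,-0.2,1],[-0,0,0.118,-8.2,-4.8,-0.2,1]]
```

```bash
python3 -m crank '[[0,0,0.118,-2,-9.3,0,1],[0,0,0.118,-3.1,-9,0,1],[0,0,0.118,-4.1,-8.6,0,1],[0,0,0.118,-5,-8,0,1],[0,0,0.118,-6,-7.4,0,1],[0,0,0.118,-6.8,-6.6,0,1],[0,0,0.118,-7.6,-5.8,0,1],[0,0,0.118,-8.2,-4.8,0,1]]'>/dev/null ; python3 plan.py .533 .002 .33 -0.09 1 20
```

```text
t 5.85 pos [0.5212 0.171  0.3152] yaw 1.9832 tilt [-0.0188 -0.0025 -0.9998] open 0.0633 F [ 0.   0.6 -2.5]
18 rows in all, remaining mm 170 rot [-0.017  0.016  2.073]
[[-0.001,0.001,0.115,-8.9,-3.2,-0.8,1],[-0.001,0.001,0.115,-9.2,-2.1,-0.8,1],[-0.001,0.001,0.115,-9.3,-1.1,-0.8,1],[-0.001,0.001,0.115,-9.4,0.0,-0.8,1],[-0.001,0.001,0.115,-9.3,1.1,-0.8,1],[-0.001,0.001,0.115,-9.2,2.2,-0.9,1],[-0.001,0.001,0.115,-8.8,3.2,-0.9,1],[-0.001,0.001,0.115,-8.4,4.2,-0.9,1]]
```

```bash
python3 -m crank '[[-0.001,0.001,0.115,-8.9,-3.2,-2,1],[-0.001,0.001,0.115,-9.2,-2,-2,1],[-0.001,0.001,0.115,-9.3,-1,-2,1],[-0.001,0.001,0.115,-9.4,0,-2,1],[-0.001,0.001,0.115,-9.3,1,-2,1],[-0.001,0.001,0.115,-9.2,2.2,-2,1],[-0.001,0.001,0.115,-8.8,3.2,-2,1],[-0.001,0.001,0.115,-8.4,4.2,-2,1]]'>/dev/null ; python3 plan.py .533 .002 .33 -0.09 1 20
```

```text
t 6.52 pos [0.5206 0.0914 0.3146] yaw 1.0151 tilt [-0.0337  0.0025 -0.9994] open 0.0631 F [-0.   0.7 -2.5]
10 rows in all, remaining mm 92 rot [-0.018  0.031  1.105]
[[-0.002,0.003,0.11,-7.0,5.7,-1.6,1],[-0.002,0.003,0.11,-6.3,6.5,-1.6,1],[-0.002,0.003,0.11,-5.5,7.1,-1.6,1],[-0.002,0.003,0.11,-4.7,7.7,-1.6,1],[-0.002,0.003,0.11,-3.8,8.2,-1.6,1],[-0.002,0.003,0.11,-2.9,8.5,-1.6,1],[-0.002,0.003,0.11,-1.9,8.8,-1.6,1],[-0.002,0.003,0.11,-0.9,9.0,-1.6,1]]
```

```bash
python3 -m crank '[[-0.002,0.003,0.11,-7,5.7,-2,1],[-0.002,0.003,0.11,-6.3,6.5,-2,1],[-0.002,0.003,0.11,-5.5,7,-2,1],[-0.002,0.003,0.11,-4.7,7.7,-2,1],[-0.002,0.003,0.11,-3.8,8.2,-2,1],[-0.002,0.003,0.11,-2.9,8.5,-2,1],[-0.002,0.003,0.11,-1.9,8.8,-2,1]]'>/dev/null ; python3 plan.py .533 .002 .33 -0.09 1 20
```

```text
t 7.1 pos [0.5246 0.0253 0.3148] yaw 0.2041 tilt [-0.027   0.0038 -0.9996] open 0.0632 F [-0.5  0.1 -1.4]
3 rows in all, remaining mm 29 rot [-0.005  0.027  0.294]
[[-0.002,0.009,0.098,1.0,8.1,-5.2,1],[-0.002,0.009,0.098,1.9,8.0,-5.2,1],[-0.002,0.009,0.098,2.7,7.8,-5.1,1]]
```

```bash
python3 -m crank '[[-0.002,0.009,0.09,1,7,-5,1],[-0.002,0.009,0.08,1.9,5,-5,1],[0,0.009,0.06,2.7,4,-2,1],[0,0,0,0,0,0,1],[0,0,0,0,0,0,1]]'>/dev/null ; python3 plan.py .533 .002 .33 -0.09 1 20
python3 - <<'E'
from h import *
p=eyes.get_image("scene"); save(p,"s2.png"); q=eyes.get_image("top"); save(q,"t2.png")
x,y=proj(p,[.533,0,.1])[0].astype(int); a=p["image"][y-75:y+75,x-100:x+100,::-1]
cv2.imwrite("pics/s2c.png",cv2.resize(a,None,fx=4,fy=4))
E
```

```text
t 7.52 pos [0.5303 0.0076 0.3179] yaw -0.0426 tilt [-0.0111  0.0026 -0.9999] open 0.0634 F [ 0.9 -0.3 -2.9]
1 rows in all, remaining mm 14 rot [-0.002  0.011  0.047]
[[-0.002,0.011,0.047,2.8,5.4,-12.1,1]]
```

View pics/s2c.png

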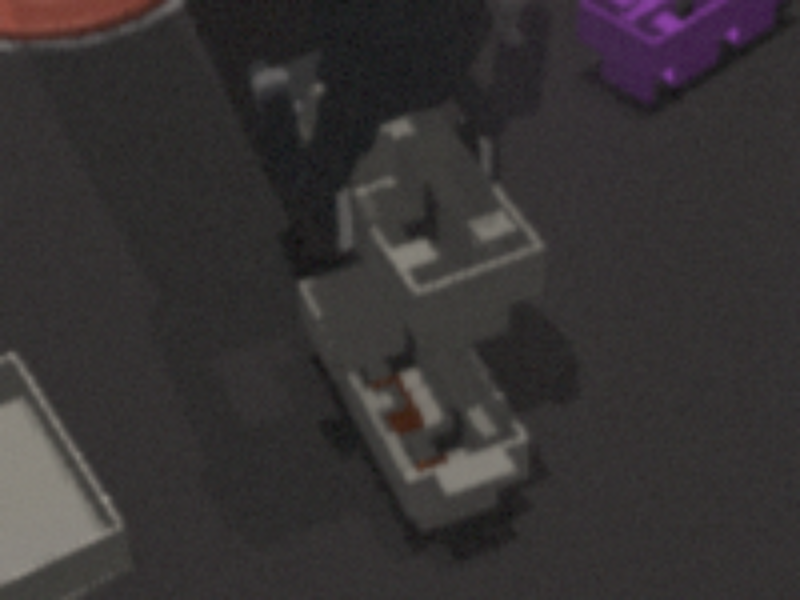

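View pics/t2.png

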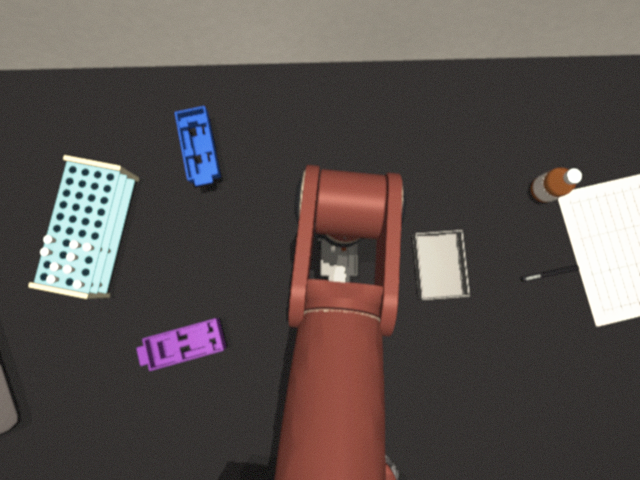

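The scene crop shows the held crate, tab toward the robot, above the loaded crate, whose tab points away. The held crate's far rim corners are near (420,293) and (543,245), and the loaded crate's near (413,478) and (527,435). The arm hides most of the pair in the top view. I'll read the corners at higher zoom.

Run:
```python
from h import *
p=eyes.get_image("scene"); 
import pickle; pickle.dump(p,open("s2.pkl","wb"))
o=ctrl.get_obs(); print(np.round(o["tool_pos"],4), o["tool_rot"])
x,y=proj(p,[.533,0,.1])[0].astype(int); print(x,y)
for n,(u,v) in dict(a=(x,y-15),b=(x,y+25)).items():
    cv2.imwrite(f"pics/z_{n}.png",cv2.resize(p["image"][v-30:v+30,u-40:u+40,::-1],None,fx=10,fy=10,interpolation=cv2.INTER_CUBIC)); print(n,u-40,v-30)
print([ (np.round(r["centre"],4),round(r["confidence"],2)) for q in("empty_crate","loaded_crate","empty_crate_tab") for r in spotter.mark_of(q,p)])
```

```text
[0.5303 0.0079 0.3183] [-3.13857917  0.06646272  0.01665788]
306 234
a 266 189
b 266 229
[(array([0.7436, 0.2994, 0.0021]), 0.91), (array([0.5243, 0.0071, 0.1144]), 0.77), (array([0.5344, 0.0021, 0.0007]), 0.69), (array([0.4362, 0.0163, 0.1748]), 0.74), (array([0.3067, 0.4107, 0.057 ]), 0.71), (array([0.6554, 0.279 , 0.0578]), 0.58)]
```

View pics/z_a.png

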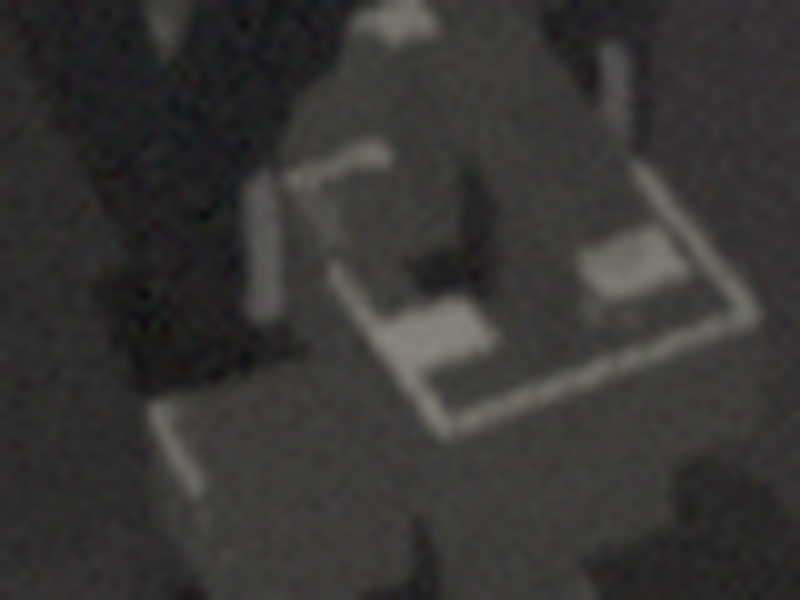

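View pics/z_b.png

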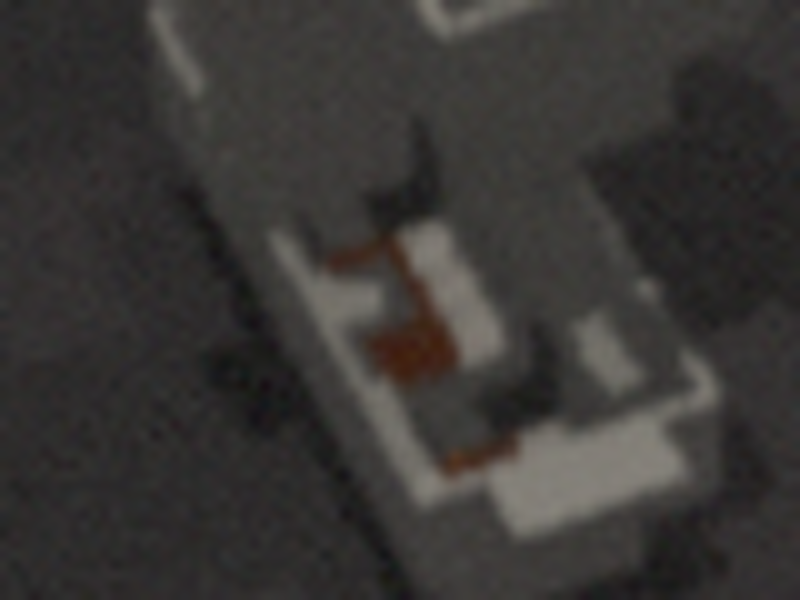

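```bash
cat > corners.py <<'E'
from h import *
def pose(p,uv,model,z):
    W=back(p,uv,z)[:,:2]; M=np.array(model,float)
    a=W-W.mean(0); b=M-M.mean(0)
    th=np.arctan2((b[:,0]*a[:,1]-b[:,1]*a[:,0]).sum(),(a*b).sum())
    R=np.array([[np.cos(th),-np.sin(th)],[np.sin(th),np.cos(th)]])
    c=W.mean(0)-R@M.mean(0); print("c",c.round(4),"yaw",round(th,4),"res mm",((W-(M@R.T+c))*1000).round(1).tolist()); return c,th
def px(o,pts,k=10): return [((x+.5)/k-.5+o[0],(y+.5)/k-.5+o[1]) for x,y in pts]
E
python3 - <<'E'
from corners import *
import pickle; p=pickle.load(open("s2.pkl","rb"))
a=px((266,189),[(447,440),(765,322)]); b=px((266,229),[(422,508),(722,400)])+px((266,189),[(148,408)])
t=px((266,229),[(520,540),(692,475)])
pose(p,b,[(.075,-.032),(.075,.032),(-.075,-.032)],.06)
pose(p,b+t,[(.075,-.032),(.075,.032),(-.075,-.032),(.09,-.018),(.09,.018)],.06)
for z in(.1769,.1761,.1777): pose(p,a,[(-.075,.032),(-.075,-.032)],z)
E
```

```text
c [0.532  0.0014] yaw -0.1021 res mm [[0.6, 0.2], [-0.2, -0.3], [-0.5, 0.1]]
c [0.5321 0.0014] yaw -0.1007 res mm [[0.5, 0.1], [-0.1, -0.4], [-0.5, 0.2], [0.5, -0.1], [-0.4, 0.2]]
c [0.5281 0.0077] yaw 3.1018 res mm [[0.0, 0.6], [-0.0, -0.6]]
c [0.5274 0.0081] yaw 3.1018 res mm [[0.0, 0.6], [-0.0, -0.6]]
c [0.5289 0.0073] yaw 3.1018 res mm [[0.0, 0.7], [-0.0, -0.7]]
```

Loaded crate: (0.532, 0.0014), yaw -0.101, residuals at or below 0.6 mm. The held crate lies within about 1 mm of the tool axis once its small tilt is allowed for. I'll align, then descend to a hover.

```bash
python3 -m crank '[[-0.001,0.006,0.03,1.3,3,5,1],[-0.001,0.005,0.028,1.3,3.4,5,1],[0,0,0,0,0,5,1],[0,0,0,0,0,0,1]]' >/dev/null; python3 plan.py .5328 .0014 .29 -0.101 1 20
```

```text
t 8.15 pos [0.533  0.0012 0.303 ] yaw -0.1053 tilt [ 0.0038 -0.001  -1.    ] open 0.0635 F [ 0.4  0.1 -2.4]
1 rows in all, remaining mm 13 rot [ 0.001 -0.004 -0.004]
[[0.001,-0.004,-0.004,-0.3,-0.2,13.0,1]]
```

```bash
python3 -m crank '[[0,-0.003,-0.003,-0.2,-0.2,8,1],[0,0,0,0,0,8,1],[0,0,0,0,0,3,1],[0,0,0,0,0,0,1],[0,0,0,0,0,0,1]]' >/dev/null; python3 plan.py .5328 .0014 .27 -0.101 1 20
python3 - <<'E'
from h import *
import pickle
p=eyes.get_image("scene");pickle.dump(p,open("s3.pkl","wb")); save(p,"s3.png")
cv2.imwrite("pics/z3.png",cv2.resize(p["image"][208:288,266:346,::-1],None,fx=7.5,fy=7.5,interpolation=cv2.INTER_CUBIC))
E
```

```text
t 8.57 pos [0.5324 0.0014 0.2803] yaw -0.1022 tilt [-2.2e-03 -2.0e-04 -1.0e+00] open 0.0634 F [ 0.9 -0.1 -2.5]
1 rows in all, remaining mm 10 rot [ 0.     0.002 -0.001]
[[0,0.002,-0.001,0.4,-0.1,10.3,1]]
```

View pics/z3.png

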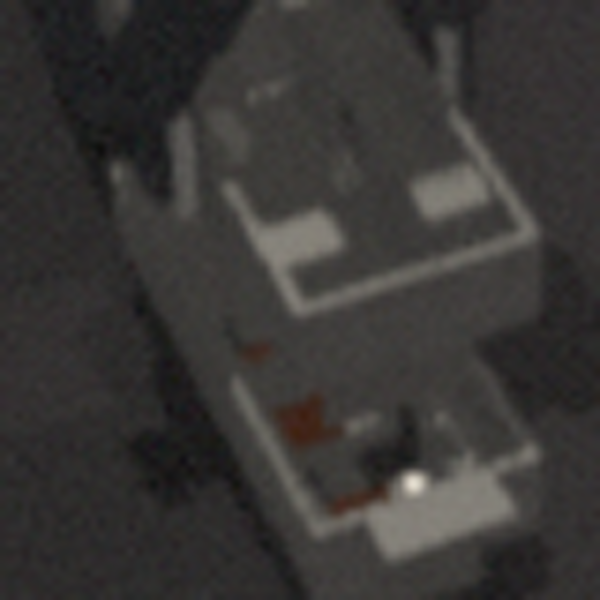

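Run:
```python
from corners import *
import pickle; p=pickle.load(open("s3.pkl","rb"))
a=px((266,208),[(297,317),(543,233)],7.5); b=px((266,208),[(316,538),(543,455)],7.5)
pose(p,b,[(.075,-.032),(.075,.032)],.06)
pose(p,a,[(-.075,.032),(-.075,-.032)],.2803-.2014+.06)
```

```text
c [5.318e-01 4.000e-04] yaw -0.0845 res mm [[-0.0, -0.1], [0.0, 0.1]]
c [0.5291 0.0009] yaw 3.0541 res mm [[-0.0, -0.5], [0.0, 0.5]]
```

The relative offset is about 2 mm lengthways and under 1 mm sideways, with yaw matching. I'll shift +1.7 mm along x and descend gently.

```bash
python3 -m crank '[[0,0.002,0,1.7,0,5,1],[0,0,0,0,0,5,1],[0,0,0,0,0,4,1],[0,0,0,0,0,2,1],[0,0,0,0,0,0,1]]' ; python3 plan.py .5340 .0014 .2574 -0.101 1 20
```

```text
t: 9.03
tool_pos: [0.5347, 0.0012, 0.2637]
tool_rot: [3.137, -0.16, 0.003]
contact_force: [-0.3, -0.3, -2.4]
opening: 0.0633
t 9.03 pos [0.5347 0.0012 0.2637] yaw -0.102 tilt [ 2.e-03 -6.e-04 -1.e+00] open 0.0633 F [-0.3 -0.3 -2.4]
1 rows in all, remaining mm 6 rot [ 0.    -0.002 -0.001]
[[0,-0.002,-0.001,-0.7,-0.1,6.3,1]]
```

```bash
python3 -m crank '[[0,-0.002,0,-0.5,0,2,1],[0,0,0,0,0,1.5,1],[0,0,0,0,0,1,1],[0,0,0,0,0,0,1]]' ; python3 plan.py .5340 .0014 .2574 -0.101 1 20
```

```text
t: 9.37
tool_pos: [0.5342, 0.0013, 0.2588]
tool_rot: [3.137, -0.16, -0.0]
contact_force: [-0.4, -0.1, -2.8]
opening: 0.0633
t 9.37 pos [0.5342 0.0013 0.2588] yaw -0.102 tilt [-2.e-04 -4.e-04 -1.e+00] open 0.0633 F [-0.4 -0.1 -2.8]
1 rows in all, remaining mm 1 rot [ 0.     0.    -0.001]
[[0,0,-0.001,-0.2,-0.1,1.4,1]]
```

No contact yet at 2 mm above the expected height, which is consistent. I'll take small steps down until it touches.

```bash
python3 -m crank '[[0,0,0,0,0,0.8,1],[0,0,0,0,0,0,1]]' |grep -E "pos|force"; python3 -m crank '[[0,0,0,0,0,0.8,1],[0,0,0,0,0,0,1]]'|grep -E "pos|force"; python3 -m crank '[[0,0,0,0,0,0.5,1],[0,0,0,0,0,0,1]]'|grep -E "pos|force"
```

```text
tool_pos: [0.5342, 0.0012, 0.2581]
contact_force: [-0.1, -0.7, -3.1]
tool_pos: [0.5343, 0.0013, 0.2574]
contact_force: [-0.3, -0.3, -2.7]
tool_pos: [0.5344, 0.0012, 0.257]
contact_force: [0.4, 0.4, -2.9]
```

```bash
for i in 1; do python3 -m crank '[[0,0,0,0,0,0.8,1],[0,0,0,0,0,0,1]]' |grep -E "pos|force"; python3 -m crank '[[0,0,0,0,0,0.8,1],[0,0,0,0,0,0,1]]'|grep -E "pos|force"; done
```

```text
tool_pos: [0.5347, 0.0012, 0.2572]
contact_force: [0.6, 1.0, -2.3]
tool_pos: [0.5349, 0.0012, 0.257]
contact_force: [0.0, 0.3, -1.7]
```

The tool stopped advancing at z = 0.257, against 0.2574 expected, and the load is easing, so it has touched the lugs. I'll look before releasing.

```bash
python3 -m crank '[[0,0,0,0,0,0.8,1],[0,0,0,0,0,0.8,1],[0,0,0,0,0,0,1]]' |grep -E "pos|force|rot"
python3 - <<'E'
from h import *
import pickle
p=eyes.get_image("scene");pickle.dump(p,open("s4.pkl","wb")); save(p,"s4.png")
cv2.imwrite("pics/z4.png",cv2.resize(p["image"][208:288,266:346,::-1],None,fx=7.5,fy=7.5,interpolation=cv2.INTER_CUBIC))
E
```

```text
tool_pos: [0.5353, 0.0012, 0.257]
tool_rot: [3.137, -0.16, 0.004]
contact_force: [0.5, 0.8, -1.3]
```

View pics/z4.png

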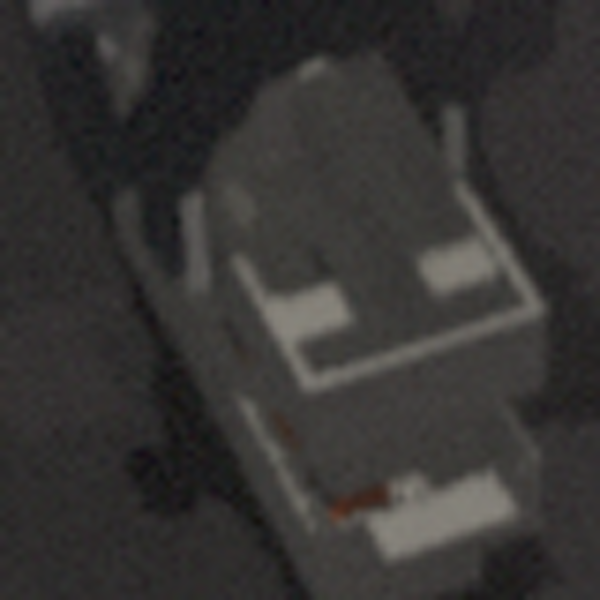

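```bash
python3 - <<'E'
from corners import *
import pickle; p=pickle.load(open("s4.pkl","rb"))
a=px((266,208),[(307,392),(548,312)],7.5); b=px((266,208),[(314,538),(543,455)],7.5)
pose(p,b,[(.075,-.032),(.075,.032)],.06)
pose(p,a,[(-.075,.032),(-.075,-.032)],.116)
E
python3 plan.py .5340 .0014 .256 -0.101 1 20
```

```text
c [5.317e-01 4.000e-04] yaw -0.0879 res mm [[-0.0, -0.3], [0.0, 0.3]]
c [0.5334 0.0016] yaw 3.0348 res mm [[-0.0, -0.1], [0.0, 0.1]]
t 10.5 pos [0.5353 0.0012 0.2569] yaw -0.1019 tilt [ 2.5e-03 -8.0e-04 -1.0e+00] open 0.0636 F [ 0.5 -0.1 -0.3]
1 rows in all, remaining mm 2 rot [ 0.001 -0.003 -0.001]
[[0.001,-0.003,-0.001,-1.3,-0.1,0.9,1]]
```

Aligned within 2 mm, yaw within 0.02 rad, and the weight is carried. Releasing.

```bash
python3 -m crank '[[0,-0.002,0,-0.8,0,0.5,1],[0,0,0,0,0,0,0.4],[0,0,0,0,0,0,0.2],[0,0,0,0,0,0,0],[0,0,0,0,0,0,-1],[0,0,0,0,0,0,-1],[0,0,0,0,0,0,-1],[0,0,0,0,0,0,-1]]'; python3 plan.py .5340 .0014 .38 -0.101 -1 20
```

```text
t: 11.17
tool_pos: [0.535, 0.0011, 0.2566]
tool_rot: [3.137, -0.16, 0.005]
contact_force: [0.6, 0.1, -0.1]
opening: 0.0852
t 11.17 pos [0.535  0.0011 0.2566] yaw -0.1019 tilt [ 3.e-03 -9.e-04 -1.e+00] open 0.0852 F [ 0.6  0.1 -0.1]
7 rows in all, remaining mm 123 rot [ 0.001 -0.003 -0.001]
[[0,-0,-0,-0.1,-0.0,-17.6,-1],[0,-0,-0,-0.1,-0.0,-17.6,-1],[0,-0,-0,-0.1,-0.0,-17.6,-1],[0,-0,-0,-0.1,-0.0,-17.6,-1],[0,-0,-0,-0.1,-0.0,-17.6,-1],[0,-0,-0,-0.1,-0.0,-17.6,-1],[0,-0,-0,-0.1,-0.0,-17.6,-1]]
```

Rise, then swing aside to the right so the top camera can see.

```bash
python3 -m crank '[[0,0,0,0,0,-8,-1],[0,0,0,0,0,-18,-1],[0,0,0,0,0,-25,-1],[0,0,0,0,0,-30,-1],[0,0,0,0,0,-30,-1],[0,0,0,0,10,-25,-1],[0,0,0,0,25,-10,-1],[0,0,0,0,38,0,-1]]'; python3 -m crank '[[0,0,0,0,40,0,-1],[0,0,0,0,40,0,-1],[0,0,0,0,40,0,-1],[0,0,0,0,40,0,-1],[0,0,0,0,40,0,-1],[0,0,0,0,30,0,-1],[0,0,0,0,10,0,-1],[0,0,0,0,0,0,-1]]'
python3 - <<'E'
from h import *
S=[]
for n in("scene","top"):
    p=eyes.get_image(n); save(p,n+"9.png")
    x,y=proj(p,[.533,0,.06])[0].astype(int); S.append(cv2.resize(p["image"][y-60:y+60,x-48:x+48,::-1],None,fx=4,fy=4,interpolation=cv2.INTER_CUBIC))
    for q in("empty_crate","loaded_crate","empty_crate_tab","plain_tray"):
        print(n,q,[(np.round(r["centre"],4).tolist(),round(r["confidence"],2)) for r in spotter.mark_of(q,p)])
cv2.imwrite("pics/fin.png",np.hstack(S))
E
```

```text
t: 11.83
tool_pos: [0.5263, -0.0684, 0.4112]
tool_rot: [-3.138, 0.146, 0.0]
contact_force: [0.3, -0.5, 0.4]
opening: 0.0854
t: 12.5
tool_pos: [0.5005, -0.3223, 0.4228]
tool_rot: [3.131, -0.15, 0.021]
contact_force: [0.8, 0.5, 0.2]
opening: 0.0856
scene empty_crate [([0.7403, 0.2962, 0.0011], 0.73), ([0.3296, 0.3229, -0.0007], 0.7), ([0.5318, -0.0006, 0.0516], 0.59)]
scene loaded_crate [([0.5331, 0.0034, 0.0019], 0.7)]
scene empty_crate_tab [([0.6542, 0.2804, 0.0587], 0.9), ([0.3063, 0.4093, 0.0577], 0.7), ([0.4412, 0.0153, 0.1135], 0.6)]
scene plain_tray [([0.4738, -0.2129, -0.0005], 0.79)]
top empty_crate [([0.7438, 0.3001, 0.0023], 0.95), ([0.5368, -0.0023, 0.0529], 0.67), ([0.3302, 0.3239, 0.0036], 0.67)]
top loaded_crate [([0.5307, 0.0034, -0.0029], 0.56)]
top empty_crate_tab [([0.4422, 0.0101, 0.1144], 0.78), ([0.6578, 0.2817, 0.0622], 0.65), ([0.304, 0.4104, 0.0581], 0.64)]
top plain_tray [([0.4744, -0.2146, -0.0007], 0.8)]
```

View pics/fin.png

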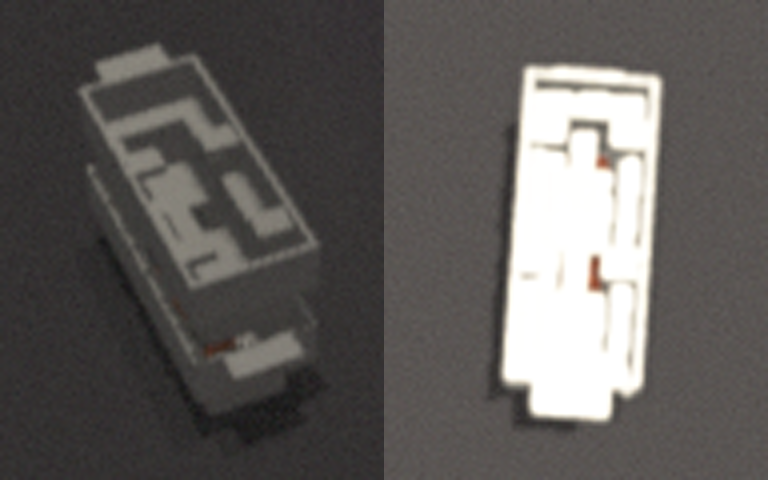

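View pics/top9.png

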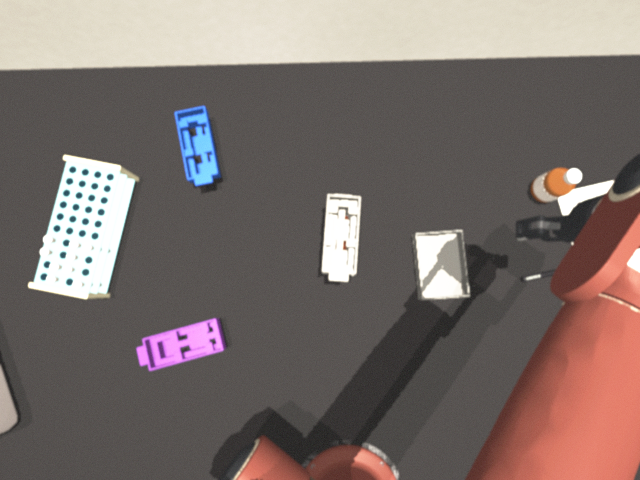

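The crop shows the empty crate standing high on the loaded one, tabs at opposite ends: upper at (130,62), lower at (265,355). The bystanders have not moved. As a level check, I'll test the four rim corners against a flat rim at z = 0.116.

Run:
```python
from corners import *
import pickle
p=pickle.load(open("s4.pkl","rb")) # same fixed camera
im=cv2.imread("pics/scene9.png"); x,y=proj(p,[.533,0,.06])[0].astype(int); o=(x-48,y-60)
a=px(o,[(187,293),(321,243),(196,54),(78,93)],4)
for z in(.094,.112,.116,.12): print(z); pose(p,a,[(-.075,.032),(-.075,-.032),(.075,-.032),(.075,.032)],z)
pose(p,px(o,[(192,365),(317,320),(88,165)],4),[(.075,-.032),(.075,.032),(-.075,-.032)],.06)
W=back(p,a,.116); print([np.linalg.norm(W[i]-W[(i+1)%4]).round(4) for i in range(4)])
```

```text
0.094
c [0.513  0.0108] yaw 3.0437 res mm [[3.3, -4.3], [1.3, 2.7], [-3.4, 3.1], [-1.1, -1.5]]
0.112
c [0.5299 0.0025] yaw 3.0437 res mm [[1.1, -3.0], [-1.0, 1.9], [-1.2, 1.9], [1.2, -0.8]]
0.116
c [0.5337 0.0007] yaw 3.0437 res mm [[0.6, -2.8], [-1.5, 1.7], [-0.7, 1.6], [1.7, -0.6]]
0.12
c [ 0.5374 -0.0012] yaw 3.0437 res mm [[0.1, -2.5], [-2.1, 1.6], [-0.2, 1.3], [2.2, -0.4]]
c [0.5304 0.0019] yaw -0.1074 res mm [[0.3, -1.3], [-0.6, 1.0], [0.3, 0.3]]
[np.float64(0.0683), np.float64(0.1492), np.float64(0.066), np.float64(0.1491)]
```

```bash
python3 -c "
from station import ctrl
print(ctrl.get_obs()['t']); print(ctrl.finish_job())"
```

```text
13.0
the job is handed in; nothing more can be done
None
```

The grey empty crate now stands on the loaded crate's lugs, turned end for end, and I handed the job in at 13.0 s. I gripped it across the side walls, lifted and turned it, and lowered it in steps under 1 mm until the lugs carried it. I then let go and moved the arm clear.

**Last checks**
- **Height and level:** The upper rim's corners fit a flat rim at a height of 116 mm, with both long sides measuring 149 mm, so the crate is level and not nested. The detector put its underside at about 52 mm against the nominal 56, which is within its error.
- **Alignment:** The tabs are at opposite ends. The centres agree within about 3 mm and the yaw within about 0.01 rad.
- **Left in place:** The loaded crate and the plain tray read within about 4 mm of where they started, which is within the detector's error.
- **Weak spot:** Hand-picked corner residuals in the last picture reached 2.8 mm, and the rim's short side read 66–68 mm instead of 64 mm. I put this down to pixel-picking error, and no check failed outright.

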